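# Cock, load and start a spring-powered syringe driver

### The arm

A 6-joint arm with a two-finger parallel gripper is mounted at the origin on a cart in front of the work surface, level with it; the furniture and walls round the work are solid. World frame = base frame: x ahead of the robot, y to its left, z up, the work surface at z = 0. Lengths are in m, angles in rad, forces in N, time in s.
With the tool pointing down it reaches from about 0.35 to 0.775 m from the base axis. Payload 7.3 kg.
Tool frame: the origin (TCP) lies at the centre of the arm's flange, where the gripper is bolted on; the fingertips stand 178 mm ahead of it and the grasp point (between the pads) lies 159 mm ahead of it; z points along the fingers, y is the line along which they close (so a half turn about z gives the same grasp; the last joint's range is limited). The gripper opens to 92 mm and grips with 3 to 60 N. Pads are 19 mm wide; open, the fingers measure 130 mm over their backs; the gripper's body (75 mm by 190 mm) begins 47 mm behind the grasp point.
Start: joints at [1.033, 0.342, 1.524, -0, 1.275, -0.146], TCP at [0.2, 0.485, 0.405] pointing down, gripper open.
Joint ranges: [-2.53, 2.53], [-0.77, 2.02], [0.04, 2.7], [-1, 4.14], [0.28, 2.66], [-3.11, 3.11]. Speed limits (rad/s): [2.57, 2.57, 3.14, 3.14, 3.14, 3.14].

### API

Orientations are given as [roll, pitch, yaw] about the fixed x, y, z axes, in that order (R = Rz(yaw) Ry(pitch) Rx(roll)).
In Python, from cell import robot gives the robot as it stands.
- The arm moves only by the shell command python3 -m pendant 'ROWS' [OPENING] [FORCE]. ROWS is a JSON object whose key "plan" holds a list of rows, 1 to 8 of them, each of 6 numbers: dx, dy, dz in fractions of the full range, 1 being 75 cm, then a rotation vector rx, ry, rz in a scale on which 1.0 is pi/2 rad; each row shifts and turns the commanded pose from where the row before left it, along the tool's axes as they then stand; what a row does not reach is not made up. A row lasts 1/12 s, in which the tool goes at most 0.0417 m and 0.125 rad, less where a joint would pass 70% of its speed; a pose out of reach is approached as far as the arm can. OPENING is the finger opening in m, set as the command begins (- or left out keeps the last). The fingers move at their own pace and stop on an object; FORCE is the grip in N (left out, the last holds). Time passes only in rows, so rows that do not move let the fingers close. It prints the time, the measured TCP pose, the force, the opening and the grip force at its end. Input that does not fit is refused with a message, and nothing moves.
- robot.observe(): the state, without advancing time (a new reading comes with each control period).
- robot.read_camera(name): name is "side" or "top"; returns a dict with "image" (400x640x3 uint8, red, green, blue), "fx", "fy", "cx", "cy" (pixels), "k1" (the pictures are not rectified: a ray, as slopes to the right and down, at radius r is drawn at 1 + k1 r^2 times it, then the intrinsics apply), "pose" (4x4, takes a point from camera to world coordinates). Camera axes: x right, y down, z forward; pixel columns grow to the right and rows downward; lengths in m; the calibration is good to about 2 mm. A picture is of the moment at which its call begins. There is no depth.
- robot.hand_in(): hands the job in; it is judged then, once.
The state is a dict: "time": time; "qpos": joint angles; "qvel": joint speeds; "joint_efforts": joint torques, N m; "tool_pos": TCP position; "tool_rot": TCP orientation; "contact_force": force on the tool from outside, world axes, zero at the start; "torque": the same for the moment, N m; "opening": finger opening in m; "grip_force": force on a finger pad.
Only numpy, scipy, OpenCV 4.12 (cv2) and the standard library are available. Lean on these libraries where they do the work, as an engineer would, in place of code of your own. Each camera call takes 0.05 s, during which the arm holds its last target. There are 200 camera calls.

### The job

Get the full 20 ml syringe running in the spring-powered syringe driver: draw the teal pusher back until its catch takes it and it stays back by itself, without ramming it hard into the end buffer. Then lay the capped syringe in the cradle with its finger flange down in the slot and the red cap pointing away from the pusher, and press the orange key so that the pusher is let go and bears on the plunger. Leave the other things on the trolley alone.

Things in the scene. Friction and masses are not known exactly. Their poses are not given: they have to be found in the camera images.
- driver: spring-powered syringe driver: white casing 300 x 60 x 34 mm, fixed on the trolley. Origin: centre of its underside; +x along the casing from the orange key (x -135) to the syringe cradle, z up. Teal pusher in the middle; tail cover 48 mm high at x -150..-78; grey cheeks and saddles at x +50..+143. Two steel guide rods (y +/-17, top at z 42) run from tail to cheeks.
- cradle_seat (a point): point of the driver at (108.5, 0, 58) mm: where the syringe's origin lies when seated. The barrel rests in two V saddles (90 degrees, tops at z 60) at x 69..79 and 131..143; between them both sides of the barrel are free for the fingers, down to the casing top at z 34.
- flange_slot (a point): point of the driver at (65, 0, 58) mm: middle of the slot for the syringe's finger flange, 8 mm wide (x 61..69). Its two rear cheeks flare open at the top (z 55..68) and leave 20 mm between them for the plunger rod.
- carriage (a joint): how far the pusher is drawn back, m: 0 = fully forward (start), grows toward -x of the driver. Its spring pushes forward with 5 N + 0.06 N per mm; let go before the catch, it runs forward again. The hidden sear catches it somewhere between 38 and 58 mm, different each time; the sear's ramp adds up to 4 N in the last 20 mm before. Bearing on the seated syringe it reads 0.025 to 0.03.
- pusher_arm: teal upright arm on the carriage that presses the plunger. Origin: that of the driver, shifted with the carriage (at start the same). Plate 10 mm thick (x +14..+24), 34 wide, up to z 85; above it a ribbed pull grip 14 mm thick (x +12..+26), 46 wide across y, z 85..101.
- pull_grip (a point): centre of the pull grip, 19 mm in +x of the pusher arm's origin, 93 mm above the trolley top. Hook it from its +x side with the shut fingers, or pinch it front and back.
- key_top (a point): middle of the top of the orange release key, 26 x 28 mm, 60 mm above the trolley top at rest. Pressed straight down 6 to 10 mm, with 5 to 9 N, it draws out the sear and lets the cocked pusher go; it can go down 14 mm and springs back.
- buffer: rubber end buffer hidden in the tail. The drawn pusher meets it about 2 mm after the catch, wherever that is; from there it adds 7 N per mm. It must not be loaded over 20 N.
- syringe: 20 ml syringe, full, capped, its plunger does not move; 30 to 65 g. Origin: middle of the barrel (22 mm thick, 84 long) on its axis, 11 mm above the trolley top at the start; +x to the red cap (end at +62). Finger flange 3 x 34 x 22 mm centred at x -43.5, wide side level, as it goes into the slot; thumb plate 22 mm, back at x -113. Pinch across the middle of the barrel.
- syringe_cap (a point): end of the red cap, on the syringe's axis, 62 mm from its origin.
- bottle_white: white squeeze bottle, 53 x 124 mm, bystander; origin: centre of its base.
- bottle_amber: amber bottle with yellow cap, 48 x 116 mm, bystander; origin: centre of its base.
- wind_timer: round minute timer, 62 x 42 mm, bystander; origin: centre of its base.
- plaster_roll: roll of plaster, 58 x 25 mm, bystander; origin: centre of its base.
- small_syringe: small 2 ml syringe, 126 x 22 x 14 mm, bystander; origin: centre of its underside.

How it is judged:
On the way, in this order (a step that is already met when the one before it is completed fails the run):
1. the pusher is drawn back and held by its catch alone: drawn back over 36 mm, at rest, nothing of the robot on it (value of joint carriage above 0.0365 m and contact force between pusher_arm and the fingers below 0.2 N and contact force between pusher_arm and the arm below 0.2 N and velocity of joint carriage between -0.01 and 0.01 m/s), for 0.4 s.
2. the syringe lies in the cradle, flange in the slot, let go, with the pusher still cocked (horizontal distance between syringe and cradle_seat below 0.006 m and z of syringe in the frame of driver between 0.055 and 0.061 m and angle between the x axis of syringe and the x axis of driver, either way round below 0.06 rad and x of syringe_cap in the frame of driver above 0.12 m and contact force between syringe and the fingers below 0.2 N and value of joint carriage above 0.0365 m), for 0.2 s.
At the end, for the whole second after the job is handed in: The catch has been tripped and the pusher bears on the plunger with more than 2 N (drawn back 23 to 35 mm), with the syringe at rest in the cradle: middle of the barrel within 6 mm of the seat, axis within 3 mm of its height and 0.06 rad of the driver's axis, cap away from the pusher (value of joint carriage between 0.023 and 0.035 m and contact force between pusher_arm and syringe above 2 N and horizontal distance between syringe and cradle_seat below 0.006 m and z of syringe in the frame of driver between 0.055 and 0.061 m and angle between the x axis of syringe and the x axis of driver, either way round below 0.06 rad and x of syringe_cap in the frame of driver above 0.12 m and linear speed of syringe below 0.02 m/s); the robot touches nothing.
It fails at once if the end buffer is loaded with more than 20 N (contact force between buffer and anything else above 20 N).
It fails at once if another thing on the trolley is shifted by more than 20 mm (distance of any of bottle_white, bottle_amber, wind_timer, plaster_roll, small_syringe from where it was at the start of the episode above 0.02 m).
It also fails if it takes over 67 s, if anything falls off the work surface, if the arm or the gripper's body presses on something with over 40 N, if the wrist force passes 120 N, or if a joint passes its speed limit or range.

## Working session

There is one attempt and no reset: what is moved stays moved. The work goes in short steps, Python scripts to look and compute and a shell command to move; the robot and the scene stay as the last step left them, time stands still between calls to the robot, and variables do not carry over. Pictures are saved under pics/ and viewed, at most 10 in all, crops included, and the job is handed in when it is done.

```bash
mkdir -p pics; cat > h.py <<'E'
import numpy as np, cv2
from cell import robot
from scipy.spatial.transform import Rotation as R
def cam(n):
    return robot.read_camera(n)
def ray(c,u,v):
    x=(u-c["cx"])/c["fx"]; y=(v-c["cy"])/c["fy"]
    a,b=x,y
    for _ in range(20):
        s=1+c["k1"]*(a*a+b*b); a,b=x/s,y/s
    T=np.array(c["pose"]); return T[:3,3],T[:3,:3]@np.array([a,b,1.])
def onz(c,u,v,z):
    o,d=ray(c,u,v); return o+d*(z-o[2])/d[2]
def proj(c,p):
    T=np.array(c["pose"]); q=T[:3,:3].T@(np.array(p)-T[:3,3]); a,b=q[0]/q[2],q[1]/q[2]
    s=1+c["k1"]*(a*a+b*b); return c["cx"]+c["fx"]*a*s, c["cy"]+c["fy"]*b*s
E
python3 - <<'E'
from h import *
for n in("top","side"):
    c=cam(n); cv2.imwrite(f"pics/{n}0.png",c["image"][:,:,::-1]); np.save(n+"0.npy",c["image"])
    print(n,{k:c[k] for k in("fx","cx","cy","k1")},np.round(c["pose"],3).tolist())
s=robot.observe();print(s)
E
```

```text
top {'fx': 441.47688410760225, 'cx': 310.2254918716464, 'cy': 204.3119603136295, 'k1': -0.02397888314660817} [[0.003, -0.984, 0.175, 0.372], [-1.0, -0.004, -0.006, -0.034], [0.007, -0.175, -0.984, 1.422], [0.0, 0.0, 0.0, 1.0]]
side {'fx': 406.5617125206098, 'cx': 322.07274238547967, 'cy': 200.9665831520184, 'k1': 0.012650819593234656} [[-0.999, -0.028, 0.027, 0.553], [-0.038, 0.561, -0.827, 0.916], [0.008, -0.828, -0.561, 0.727], [0.0, 0.0, 0.0, 1.0]]
{'time': 0.1, 'qpos': array([ 1.03299054e+00,  3.42643276e-01,  1.52491975e+00, -1.74546208e-05,
        1.27540302e+00, -1.45985677e-01]), 'qvel': array([ 0.00092621, -0.0010105 , -0.00244096,  0.00010339,  0.00074486,
        0.00092793]), 'joint_efforts': array([ 1.34244878e-03, -4.32006776e+01, -2.44695371e+01,  7.18542212e-02,
        5.26081107e-02, -6.93957804e-05]), 'tool_pos': array([0.20039384, 0.48511764, 0.40411997]), 'tool_rot': array([-3.14023144e+00, -1.83270438e-04,  2.74977751e+00]), 'contact_force': array([-0.12186472,  0.04842105, -0.26935621]), 'torque': array([ 0.05542085, -0.01485107, -0.04813597]), 'grip_force': 0.0, 'opening': 0.09211617313876798}
```

View pics/top0.png

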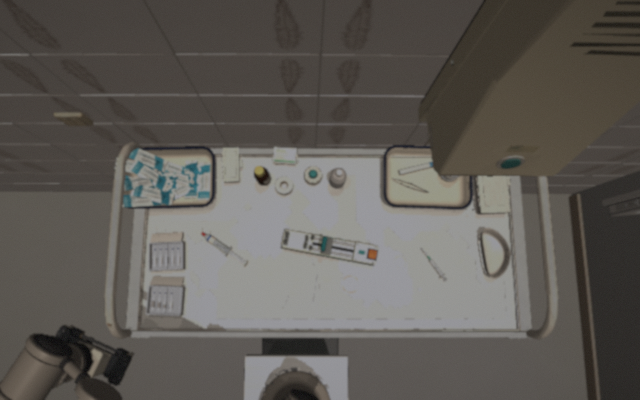

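View pics/side0.png

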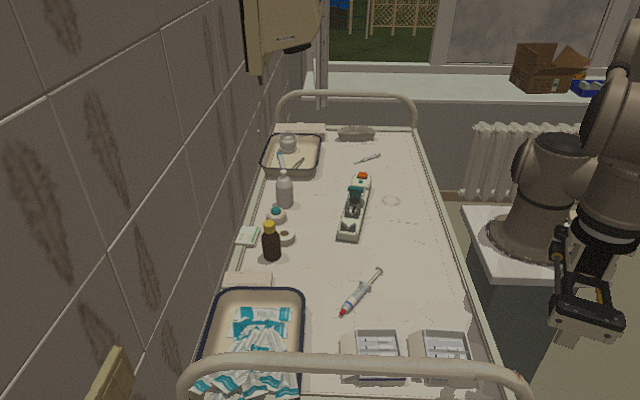

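The top view shows the driver from (282,240) to (378,255), orange key at (372,254), teal pusher at about (320,243). The syringe runs from the red cap (203,234) to the thumb plate (246,264). The side view shows the key at (362,176), teal grip at (355,185) and syringe cap at (342,312).

```bash
python3 - <<'E'
from h import *
t=np.load("top0.npy");s=np.load("side0.npy")
a=cv2.resize(t[220:275,195:255],None,fx=6,fy=6,interpolation=cv2.INTER_CUBIC)
b=cv2.resize(t[220:275,275:385],None,fx=7,fy=6,interpolation=cv2.INTER_CUBIC)
def pad(x,h,w): o=np.zeros((h,w,3),np.uint8);x=x[:h,:w];o[:x.shape[0],:x.shape[1]]=x;return o
b=cv2.resize(t[224:270,275:385],None,fx=7,fy=7,interpolation=cv2.INTER_CUBIC)
cv2.imwrite("pics/c1.png",cv2.convertScaleAbs(b[:,:,::-1],alpha=1.2))
d=cv2.resize(s[165:245,330:380],None,fx=7,fy=7,interpolation=cv2.INTER_CUBIC)
e=cv2.resize(s[260:320,330:390],None,fx=7,fy=7,interpolation=cv2.INTER_CUBIC)
cv2.imwrite("pics/c2.png",np.hstack([pad(d,560,350),pad(e,560,420)])[:,:,::-1])
for n,im in(("top",t),("side",s)):
    h=cv2.cvtColor(im,cv2.COLOR_RGB2HSV)
    for k,lo,hi in(("orange",(5,150,90),(14,255,255)),("red",(170,110,60),(180,255,255)),("red2",(0,110,60),(4,255,255)),("teal",(82,80,30),(100,255,255))):
        m=cv2.inRange(h,lo,hi); m[:200 if n=="top" else 160]=0
        N,l,st,ce=cv2.connectedComponentsWithStats(m)
        print(n,k,[(st[i].tolist(),ce[i].round(1).tolist()) for i in range(1,N) if st[i][4]>3 and st[i][0]>190][:8])
E
```

```text
top orange [([369, 250, 7, 8, 47], [371.8, 253.6])]
top red []
top red2 []
top teal [([321, 237, 6, 14, 49], [323.5, 243.4]), ([360, 251, 4, 3, 8], [361.4, 251.8])]
side orange [([358, 172, 9, 6, 41], [362.0, 174.7])]
side red []
side red2 [([340, 309, 6, 6, 24], [342.2, 311.2])]
side teal [([359, 181, 3, 2, 6], [360.0, 181.5]), ([348, 186, 15, 6, 38], [355.7, 188.0]), ([272, 207, 8, 8, 54], [275.4, 210.4]), ([233, 307, 51, 33, 509], [252.5, 322.9]), ([279, 308, 11, 13, 104], [283.5, 313.9]), ([255, 326, 4, 4, 8], [256.6, 327.5]), ([251, 344, 18, 7, 59], [258.7, 347.7]), ([214, 375, 24, 16, 172], [226.7, 381.8])]
```

View pics/c1.png

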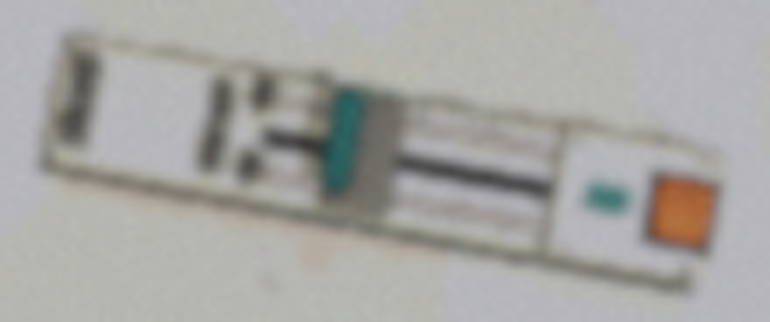

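View pics/c2.png

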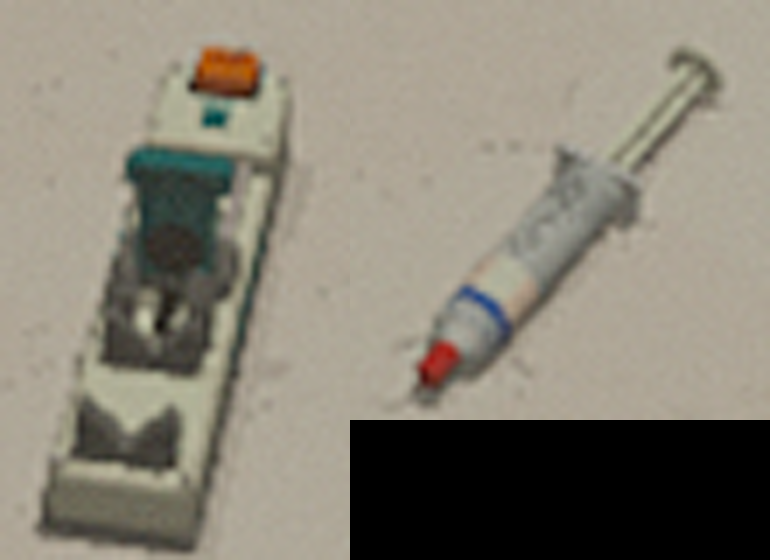

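Top crop: teal grip centre (346,138), key (682,213), rear and front saddles (215,125)/(78,98), slot (265,135)–(550,187). Side crop: syringe thumb plate (345,80), flange (250,185), cap end (75,385) in its 7x crop.

```bash
python3 - <<'E'
from h import *
t=cam("top");s=cam("side")
f=lambda p,o,k=7:((p[0]+.5)/k-.5+o[0],(p[1]+.5)/k-.5+o[1])
T=lambda p,z:onz(t,*f(p,(275,224)),z)
S=lambda p,z:onz(s,*f(p,(330,165)),z)
E_=lambda p,z:onz(s,*f(p,(330,260)),z)
top={'key':((682,213),.06),'grip':((346,138),.101),'sad2':((78,98),.058),'sad1':((215,125),.058),'slA':((265,135),.034),'slB':((550,187),.034),'endL1':((68,35),.034),'endL2':((45,168),.034),'tail1':((718,150),.048),'tail2':((690,285),.034)}
for k,(p,z) in top.items(): print(k,T(p,z).round(4))
side={'key':((228,67),.06),'gripTopFront':((178,155),.101),'sad2top':((130,418),.058),'frontbotL':((45,530),0),'frontbotR':((195,545),0),'endtop':((135,475),.034)}
for k,(p,z) in side.items(): print('side',k,S(p,z).round(4))
for k,p in {'thumb':(345,80),'fl':(250,185),'capend':(75,385)}.items(): print(k,E_(p,.011).round(4))
im=t["image"]; b=cv2.resize(im[224:274,192:257],None,fx=8,fy=8,interpolation=cv2.INTER_CUBIC)
cv2.imwrite("pics/c3.png",cv2.convertScaleAbs(b[:,:,::-1],alpha=1.2))
E
```

```text
key [ 0.4599 -0.2325  0.06  ]
grip [ 0.4888 -0.0833  0.101 ]
sad2 [0.5098 0.0336 0.058 ]
sad1 [ 0.4981 -0.0271  0.058 ]
slA [ 0.4959 -0.0495  0.034 ]
slB [ 0.4731 -0.1773  0.034 ]
endL1 [0.5407 0.0396 0.034 ]
endL2 [0.4807 0.0491 0.034 ]
tail1 [ 0.4887 -0.2509  0.048 ]
tail2 [ 0.4296 -0.2393  0.034 ]
side key [ 0.4607 -0.2265  0.06  ]
side gripTopFront [ 0.4902 -0.0831  0.101 ]
side sad2top [0.51   0.0403 0.058 ]
side frontbotL [0.5413 0.0393 0.    ]
side frontbotR [0.4819 0.0457 0.    ]
side endtop [0.5071 0.0453 0.034 ]
thumb [0.4332 0.1673 0.011 ]
fl [0.4697 0.2201 0.011 ]
capend [0.5296 0.3092 0.011 ]
```

View pics/c3.png

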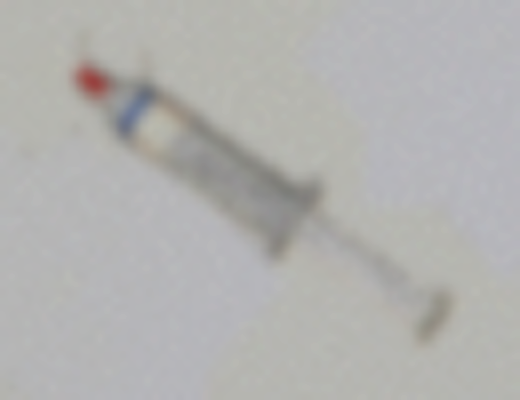

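Top syringe crop: cap end (82,70), flange centre (293,222), thumb plate (433,317), consistent with the side view. The driver comes out at yaw ≈1.391 with its origin near (0.485,-0.100). Next: turn the tool along the driver and shut the fingers.

The rows are not in the units I measure in: shifts go in shares of 75 cm and turns go in shares of pi/2 rad. I convert before sending: 0.12 rad / 1.5708 = 0.0764.

```bash
python3 -m pendant '{"plan":[[0,0,0,0,0,0.0764],[0,0,0,0,0,0.0764],[0,0,0,0,0,0.0764],[0,0,0,0,0,0.0764],[0,0,0,0,0,0.0764],[0,0,0,0,0,0.0764],[0,0,0,0,0,0.0764],[0,0,0,0,0,0.0764]]}' 0 20
python3 -m pendant '{"plan":[[0,0,0,0,0,0.0637],[0,0,0,0,0,0.0637],[0,0,0,0,0,0.0637],[0,0,0,0,0,0.063],[0,0,0,0,0,0]]}'
python3 -m pendant '{"plan":[[-0.04,0.032,0,0,0,0],[-0.04,0.032,0,0,0,0],[-0.04,0.032,0,0,0,0],[-0.04,0.032,0,0,0,0],[-0.04,0.032,0,0,0,0],[-0.04,0.032,0,0,0,0],[-0.04,0.032,0,0,0,0],[-0.04,0.032,0,0,0,0]]}'
python3 -m pendant '{"plan":[[-0.04,0.032,0,0,0,0],[-0.04,0.032,0,0,0,0],[-0.04,0.032,0,0,0,0],[-0.04,0.032,0,0,0,0],[-0.04,0.032,0,0,0,0],[-0.04,0.032,0,0,0,0],[-0.04,0.032,0,0,0,0],[0,0,0,0,0,0]]}'
cat >> h.py <<'E'
O=np.array([.4849,-.0998]);YAW=1.391
U=np.array([np.cos(YAW),np.sin(YAW)]);V=np.array([-U[1],U[0]])
def where():
    s=robot.observe();d=s["tool_pos"][:2]-O
    print("drv xy mm",np.round([d@U*1e3,d@V*1e3],1),"tip z",round((s["tool_pos"][2]-.178)*1e3,1),"rot",s["tool_rot"].round(3),"F(drv)",np.round([s["contact_force"][:2]@U,s["contact_force"][:2]@V,s["contact_force"][2]],2),"op",round(s["opening"],4),"t",round(s["time"],2),"gf",round(s["grip_force"],1))
    return s
E
python3 - <<'E'
from h import *
where()
t=cam("top")
for p in((82,70),(293,222),(433,317)): print(onz(t,192+(p[0]+.5)/8-.5,224+(p[1]+.5)/8-.5,.011).round(4))
E
```

```text
time: 0.87
tool_pos: [0.2004, 0.4852, 0.4045]
tool_rot: [-3.141, 0.0, 1.784]
contact_force: [0.5, -0.3, 0.1]
opening: 0.0434
grip_force: 0.0
time: 1.28
tool_pos: [0.2005, 0.4852, 0.4046]
tool_rot: [-3.141, 0.0, 1.387]
contact_force: [0.4, 0.3, -0.5]
opening: 0.0097
grip_force: 0.0
time: 1.95
tool_pos: [0.3467, 0.213, 0.4049]
tool_rot: [3.141, -0.0, 1.395]
contact_force: [0.5, 0.3, -0.8]
opening: 0.0007
grip_force: 0.0
time: 2.62
tool_pos: [0.4764, -0.027, 0.4045]
tool_rot: [3.139, 0.002, 1.389]
contact_force: [-0.3, -0.5, 0.3]
opening: 0.0008
grip_force: 0.0
drv xy mm [70.2 21.3] tip z 226.5 rot [3.139e+00 2.000e-03 1.389e+00] F(drv) [-0.53  0.2   0.34] op 0.0008 t 2.62 gf 0.0
[0.5302 0.3054 0.011 ]
[0.4698 0.2185 0.011 ]
[0.4326 0.1617 0.011 ]
```

Scaled: 0.025 m / 0.75 = 0.0333, 0.014 m / 0.75 = 0.0187.

```bash
python3 -m pendant '{"plan":[[-0.0067,0.0071,0.0333,0,0,0],[-0.0067,0.0071,0.0333,0,0,0],[-0.0067,0.0071,0.0333,0,0,0],[-0.0067,0.0071,0.0333,0,0,0],[0,0,0.0333,0,0,0],[0,0,0.0187,0,0,0],[0,0,0,0,0,0],[0,0,0,0,0,0]]}'
python3 - <<'E'
from h import *
where()
for n in("top","side"):
    c=cam(n)["image"]
    a=c[190:270,270:390] if n=="top" else c[130:250,290:420]
    cv2.imwrite(f"pics/a_{n}.png",cv2.resize(a,None,fx=5,fy=5,interpolation=cv2.INTER_CUBIC)[:,:,::-1])
E
```

```text
time: 3.33
tool_pos: [0.491, -0.0445, 0.2656]
tool_rot: [-3.14, -0.0, 1.393]
contact_force: [0.5, -0.4, 1.1]
opening: 0.0008
grip_force: 0.0
drv xy mm [55.5  3.8] tip z 87.6 rot [-3.14  -0.     1.393] F(drv) [-0.35 -0.54  1.12] op 0.0008 t 3.33 gf 0.0
```

View pics/a_side.png

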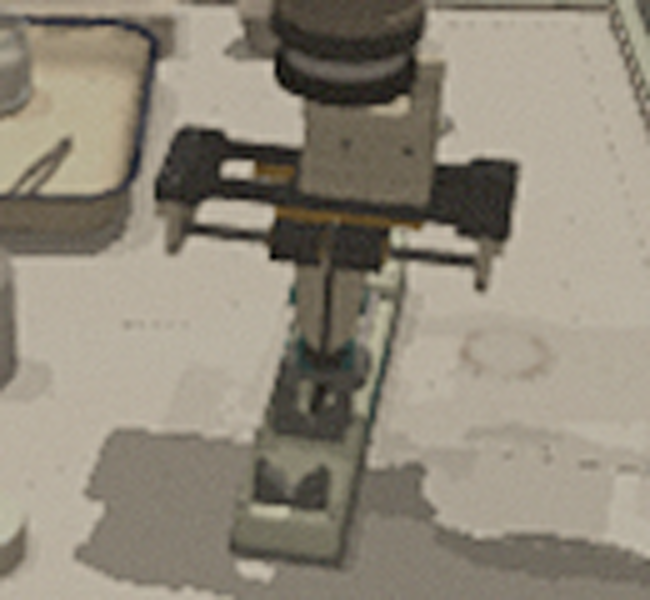

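The side view shows the shut fingers (crop (325,330)) centred just in front of the teal grip. Now I pull back gently.

Scaled: -0.004 m / 0.75 = -0.0053, -0.003 m / 0.75 = -0.004.

```bash
w='from h import *;where()'
python3 -m pendant '{"plan":[[-0.0053,0.0013,0,0,0,0],[-0.0053,0.0013,0,0,0,0],[-0.0053,0.0013,0,0,0,0],[-0.004,0,0,0,0,0],[-0.004,0,0,0,0,0],[-0.004,0,0,0,0,0],[0,0,0,0,0,0]]}'; python3 -c "$w"
python3 -m pendant '{"plan":[[-0.004,0,0,0,0,0],[-0.004,0,0,0,0,0],[0,0,0,0,0,0]]}';python3 -c "$w"
python3 -m pendant '{"plan":[[-0.004,0,0,0,0,0],[-0.004,0,0,0,0,0],[0,0,0,0,0,0]]}';python3 -c "$w"
```

```text
time: 4.02
tool_pos: [0.4906, -0.0667, 0.2659]
tool_rot: [3.141, -0.001, 1.39]
contact_force: [0.7, 4.5, 1.9]
opening: 0.0004
grip_force: 2.3
drv xy mm [33.6  0.3] tip z 87.9 rot [ 3.141e+00 -1.000e-03  1.390e+00] F(drv) [4.5  0.15 1.9 ] op 0.0004 t 4.02 gf 2.3
time: 4.27
tool_pos: [0.4896, -0.0723, 0.2659]
tool_rot: [3.141, -0.001, 1.39]
contact_force: [1.4, 6.2, 3.0]
opening: 0.0006
grip_force: 2.5
drv xy mm [27.9  0.3] tip z 87.9 rot [ 3.141e+00 -1.000e-03  1.390e+00] F(drv) [ 6.38 -0.25  2.96] op 0.0006 t 4.27 gf 2.5
time: 4.52
tool_pos: [0.4885, -0.0781, 0.266]
tool_rot: [3.141, -0.001, 1.39]
contact_force: [0.2, 4.5, 3.1]
opening: 0.0006
grip_force: 2.7
drv xy mm [22.   0.4] tip z 88.0 rot [ 3.141e+00 -1.000e-03  1.390e+00] F(drv) [4.5  0.6  3.05] op 0.0006 t 4.52 gf 2.7
```

Scaled: -0.003 m / 0.75 = -0.004.

```bash
w='from h import *;where()'
python3 -m pendant '{"plan":[[-0.004,0,0,0,0,0],[-0.004,0,0,0,0,0],[-0.004,0,0,0,0,0],[0,0,0,0,0,0]]}'|grep contact; python3 -c "$w"
python3 -m pendant '{"plan":[[-0.004,0,0,0,0,0],[-0.004,0,0,0,0,0],[-0.004,0,0,0,0,0],[0,0,0,0,0,0]]}'|grep contact; python3 -c "$w"
python3 -m pendant '{"plan":[[-0.0027,0,0,0,0,0],[0,0,0,0,0,0],[0,0,0,0,0,0]]}'|grep contact; python3 -c "$w"
```

```text
contact_force: [0.5, 5.5, 4.0]
drv xy mm [13.   0.4] tip z 88.0 rot [ 3.141e+00 -1.000e-03  1.390e+00] F(drv) [5.45 0.48 4.  ] op 0.0005 t 4.85 gf 3.0
contact_force: [1.6, 7.2, 3.3]
drv xy mm [4.5 0.4] tip z 88.0 rot [ 3.141e+00 -2.000e-03  1.390e+00] F(drv) [ 7.32 -0.27  3.33] op 0.0003 t 5.18 gf 4.3
contact_force: [1.6, 9.3, 4.5]
drv xy mm [2.8 0.4] tip z 88.0 rot [ 3.141e+00 -3.000e-03  1.390e+00] F(drv) [9.41 0.04 4.55] op 0.0006 t 5.43 gf 4.9
```

Scaled: -0.0015 m / 0.75 = -0.002.

```bash
w='from h import *;where()'
python3 -m pendant '{"plan":[[-0.002,0,0,0,0,0],[0,0,0,0,0,0],[0,0,0,0,0,0]]}'|grep contact; python3 -c "$w"
python3 -m pendant '{"plan":[[-0.002,0,0,0,0,0],[0,0,0,0,0,0],[0,0,0,0,0,0]]}'|grep contact; python3 -c "$w"
```

```text
contact_force: [2.2, 10.4, 4.4]
drv xy mm [1.5 0.4] tip z 88.0 rot [ 3.141e+00 -3.000e-03  1.390e+00] F(drv) [10.61 -0.26  4.42] op 0.0005 t 5.68 gf 5.5
contact_force: [2.4, 11.1, 4.1]
drv xy mm [0.1 0.4] tip z 88.0 rot [ 3.141e+00 -3.000e-03  1.390e+00] F(drv) [11.33 -0.38  4.05] op 0.0004 t 5.93 gf 5.7
```

Scaled: -0.001 m / 0.75 = -0.0013.

```bash
w='from h import *;where()'
python3 -m pendant '{"plan":[[-0.0013,0,0,0,0,0],[0,0,0,0,0,0],[0,0,0,0,0,0]]}'|grep contact; python3 -c "$w"
```

```text
contact_force: [1.1, 6.4, 2.7]
drv xy mm [-1.3  0.4] tip z 88.0 rot [ 3.141e+00 -2.000e-03  1.391e+00] F(drv) [6.46 0.02 2.67] op 0.0003 t 6.18 gf 3.7
```

The force dropped from 11.3 to 6.5 N, so the catch has taken it. I back off slowly to check.

Scaled: 0.007 m / 0.75 = 0.0093, 0.005 m / 0.75 = 0.0067.

```bash
w='from h import *;where()'
python3 -m pendant '{"plan":[[0.0013,0,0,0,0,0],[0.0013,0,0,0,0,0],[0.0013,0,0,0,0,0],[0.0027,0,0,0,0,0],[0.004,0,0,0,0,0],[0.0067,0,0,0,0,0],[0.0093,0,0,0,0,0],[0,0,0,0,0,0]]}'; python3 -c "$w"
```

```text
time: 6.85
tool_pos: [0.4879, -0.081, 0.2657]
tool_rot: [3.141, -0.001, 1.391]
contact_force: [1.9, 6.6, 2.5]
opening: 0.0008
grip_force: 3.2
drv xy mm [19.   0.4] tip z 87.7 rot [ 3.141e+00 -1.000e-03  1.391e+00] F(drv) [ 6.86 -0.71  2.53] op 0.0008 t 6.85 gf 3.2
```

It followed back, so it wasn't fully caught. I draw it again, slightly further.

Scaled: -0.004 m / 0.75 = -0.0053, -0.003 m / 0.75 = -0.004.

```bash
w='from h import *;where()'
python3 -m pendant '{"plan":[[-0.0053,0,0,0,0,0],[-0.0053,0,0,0,0,0],[-0.0053,0,0,0,0,0],[-0.004,0,0,0,0,0],[-0.0027,0,0,0,0,0],[-0.0013,0,0,0,0,0],[0,0,0,0,0,0],[0,0,0,0,0,0]]}'|grep contact; python3 -c "$w"
python3 -m pendant '{"plan":[[-0.0013,0,0,0,0,0],[0,0,0,0,0,0],[0,0,0,0,0,0]]}'|grep contact; python3 -c "$w"
python3 -m pendant '{"plan":[[-0.0013,0,0,0,0,0],[0,0,0,0,0,0],[0,0,0,0,0,0]]}'|grep contact; python3 -c "$w"
```

```text
contact_force: [3.7, 9.9, 3.1]
drv xy mm [1.2 0.4] tip z 87.8 rot [ 3.141e+00 -3.000e-03  1.391e+00] F(drv) [10.36 -1.88  3.11] op 0.0002 t 7.52 gf 5.6
contact_force: [2.4, 12.0, 3.9]
drv xy mm [0.4 0.4] tip z 87.8 rot [ 3.141e+00 -3.000e-03  1.391e+00] F(drv) [12.21 -0.22  3.91] op 0.0002 t 7.77 gf 5.9
contact_force: [2.5, 11.9, 3.9]
drv xy mm [-0.6  0.4] tip z 87.8 rot [ 3.142e+00 -3.000e-03  1.391e+00] F(drv) [12.13 -0.31  3.92] op 0.0004 t 8.02 gf 5.9
```

Scaled: -0.0008 m / 0.75 = -0.0011.

```bash
w='from h import *;where()'
python3 -m pendant '{"plan":[[-0.0011,0,0,0,0,0],[0,0,0,0,0,0],[0,0,0,0,0,0]]}'|grep contact; python3 -c "$w"
python3 -m pendant '{"plan":[[-0.0011,0,0,0,0,0],[0,0,0,0,0,0],[0,0,0,0,0,0]]}'|grep contact; python3 -c "$w"
```

```text
contact_force: [1.3, 7.6, 2.7]
drv xy mm [-2.   0.4] tip z 87.8 rot [ 3.142e+00 -1.000e-03  1.391e+00] F(drv) [7.68 0.04 2.72] op 0.0007 t 8.27 gf 3.8
contact_force: [1.4, 9.8, 3.4]
drv xy mm [-2.6  0.4] tip z 87.8 rot [ 3.142e+00 -2.000e-03  1.391e+00] F(drv) [9.88 0.35 3.4 ] op 0.0007 t 8.52 gf 4.8
```

Scaled: -0.0005 m / 0.75 = -0.0007.

```bash
w='from h import *;where()'
python3 -m pendant '{"plan":[[-0.0007,0,0,0,0,0],[0,0,0,0,0,0],[0,0,0,0,0,0]]}'|grep contact; python3 -c "$w"
python3 -m pendant '{"plan":[[0.0013,0,0,0,0,0],[0.0007,0,0,0,0,0],[0,0,0,0,0,0],[0,0,0,0,0,0]]}'|grep contact; python3 -c "$w"
python3 -m pendant '{"plan":[[0.0013,0,0,0,0,0],[0.0007,0,0,0,0,0],[0,0,0,0,0,0],[0,0,0,0,0,0]]}'|grep contact; python3 -c "$w"
```

```text
contact_force: [2.0, 9.8, 3.9]
drv xy mm [-3.   0.4] tip z 87.8 rot [ 3.142e+00 -2.000e-03  1.391e+00] F(drv) [ 9.96 -0.21  3.92] op 0.0007 t 8.77 gf 5.2
contact_force: [0.2, 6.3, 2.9]
drv xy mm [-2.5  0.4] tip z 87.7 rot [-3.142e+00 -1.000e-03  1.391e+00] F(drv) [6.23 0.94 2.9 ] op 0.0005 t 9.1 gf 3.0
contact_force: [0.4, 4.6, 3.1]
drv xy mm [-1.4  0.4] tip z 87.7 rot [ 3.142 -0.     1.391] F(drv) [4.55 0.47 3.13] op 0.0005 t 9.43 gf 2.1
```

Scaled: 0.001 m / 0.75 = 0.0013.

```bash
w='from h import *;where()'
python3 -m pendant '{"plan":[[0.0013,0,0,0,0,0],[0,0,0,0,0,0],[0,0,0,0,0,0]]}'|grep contact; python3 -c "$w"
python3 -m pendant '{"plan":[[0.0013,0,0,0,0,0],[0,0,0,0,0,0],[0,0,0,0,0,0]]}'|grep contact; python3 -c "$w"
python3 -m pendant '{"plan":[[0.0027,0,0,0,0,0],[0,0,0,0,0,0],[0,0,0,0,0,0]]}'|grep contact; python3 -c "$w"
python3 -c "
from h import *
for n in('top','side'):
    im=cam(n)['image'];h=cv2.cvtColor(im,cv2.COLOR_RGB2HSV);m=cv2.inRange(h,(82,80,30),(100,255,255))
    v,u=np.nonzero(m[160:262,310:375]);print(n,len(u),u.mean()+310,v.mean()+160)"
```

```text
contact_force: [0.8, 3.9, 1.8]
drv xy mm [-0.4  0.4] tip z 87.7 rot [ 3.142 -0.     1.391] F(drv) [ 3.99 -0.05  1.85] op 0.0004 t 9.68 gf 1.9
contact_force: [1.8, 7.0, 2.2]
drv xy mm [1.1 0.4] tip z 87.7 rot [ 3.142e+00 -1.000e-03  1.390e+00] F(drv) [ 7.22 -0.48  2.18] op 0.0005 t 9.93 gf 3.4
contact_force: [1.8, 6.9, 1.8]
drv xy mm [3.2 0.4] tip z 87.7 rot [ 3.141e+00 -1.000e-03  1.391e+00] F(drv) [ 7.14 -0.49  1.77] op 0.0002 t 10.18 gf 3.6
top 40 322.275 189.15
side 19 357.42105263157896 190.89473684210526
```

Scaled: -0.002 m / 0.75 = -0.0027, -0.001 m / 0.75 = -0.0013.

```bash
w='from h import *;where()'
python3 -m pendant '{"plan":[[-0.0027,0,0,0,0,0],[-0.0027,0,0,0,0,0],[-0.0027,0,0,0,0,0],[-0.0013,0,0,0,0,0],[0,0,0,0,0,0],[0,0,0,0,0,0]]}'|grep contact; python3 -c "$w"
python3 -m pendant '{"plan":[[-0.0008,0,0,0,0,0],[0,0,0,0,0,0],[0,0,0,0,0,0]]}'|grep contact; python3 -c "$w"
```

```text
contact_force: [2.8, 9.3, 2.1]
drv xy mm [-3.5  0.4] tip z 87.7 rot [-3.142e+00 -2.000e-03  1.390e+00] F(drv) [ 9.61 -1.13  2.14] op 0.0001 t 10.78 gf 4.8
contact_force: [2.4, 10.5, 2.8]
drv xy mm [-4.   0.4] tip z 87.7 rot [-3.142e+00 -2.000e-03  1.390e+00] F(drv) [10.79 -0.49  2.77] op 0.0003 t 11.03 gf 5.2
```

Scaled: -0.0006 m / 0.75 = -0.0008.

```bash
w='from h import *;where()'
python3 -m pendant '{"plan":[[-0.0008,0,0,0,0,0],[0,0,0,0,0,0],[0,0,0,0,0,0]]}'|grep contact; python3 -c "$w"
```

```text
contact_force: [2.7, 10.2, 3.7]
drv xy mm [-4.6  0.4] tip z 87.7 rot [ 3.141e+00 -2.000e-03  1.390e+00] F(drv) [10.5  -0.85  3.7 ] op 0.0007 t 11.28 gf 5.3
```

No 7 N/mm rise, so the buffer isn't reached and the earlier drop was stick-slip. I continue.

Scaled: -0.001 m / 0.75 = -0.0013.

```bash
w='from h import *;where()'
for i in 1; do python3 -m pendant '{"plan":[[-0.0013,0,0,0,0,0],[0,0,0,0,0,0]]}'|grep contact; python3 -c "$w"; done
python3 -m pendant '{"plan":[[-0.0013,0,0,0,0,0],[0,0,0,0,0,0]]}'|grep contact; python3 -c "$w"
python3 -m pendant '{"plan":[[-0.0013,0,0,0,0,0],[0,0,0,0,0,0]]}'|grep contact; python3 -c "$w"
```

```text
contact_force: [3.3, 10.5, 2.0]
drv xy mm [-5.6  0.4] tip z 87.7 rot [ 3.142e+00 -2.000e-03  1.390e+00] F(drv) [10.9  -1.33  2.  ] op 0.0004 t 11.45 gf 5.4
contact_force: [2.9, 9.9, 2.0]
drv xy mm [-6.6  0.4] tip z 87.7 rot [-3.142e+00 -2.000e-03  1.390e+00] F(drv) [10.28 -1.1   2.01] op 0.0001 t 11.62 gf 5.3
contact_force: [2.5, 9.3, 2.7]
drv xy mm [-7.6  0.4] tip z 87.7 rot [-3.142e+00 -2.000e-03  1.390e+00] F(drv) [ 9.65 -0.82  2.67] op 0.0004 t 11.78 gf 5.1
```

Scaled: -0.001 m / 0.75 = -0.0013.

```bash
w='from h import *;where()'
python3 -m pendant '{"plan":[[-0.0013,0,0,0,0,0],[0,0,0,0,0,0]]}'|grep contact; python3 -c "$w"
python3 -m pendant '{"plan":[[-0.0013,0,0,0,0,0],[0,0,0,0,0,0]]}'|grep contact; python3 -c "$w"
```

```text
contact_force: [3.5, 9.1, 2.5]
drv xy mm [-8.7  0.4] tip z 87.7 rot [-3.142e+00 -2.000e-03  1.390e+00] F(drv) [ 9.54 -1.86  2.54] op 0.0004 t 11.95 gf 5.1
contact_force: [3.2, 9.9, 3.7]
drv xy mm [-9.6  0.4] tip z 87.7 rot [ 3.142e+00 -2.000e-03  1.391e+00] F(drv) [10.28 -1.36  3.69] op 0.0005 t 12.12 gf 5.1
```

Scaled: -0.001 m / 0.75 = -0.0013.

```bash
w='from h import *;where()'
python3 -m pendant '{"plan":[[-0.0013,0,0,0,0,0],[0,0,0,0,0,0]]}'|grep contact; python3 -c "$w"
python3 -m pendant '{"plan":[[-0.0013,0,0,0,0,0],[0,0,0,0,0,0]]}'|grep contact; python3 -c "$w"
python3 -m pendant '{"plan":[[-0.0013,0,0,0,0,0],[0,0,0,0,0,0]]}'|grep contact; python3 -c "$w"
```

```text
contact_force: [2.9, 9.0, 2.2]
drv xy mm [-10.7   0.4] tip z 87.7 rot [-3.142e+00 -2.000e-03  1.390e+00] F(drv) [ 9.34 -1.28  2.22] op 0.0003 t 12.28 gf 5.0
contact_force: [2.1, 7.7, 2.1]
drv xy mm [-11.8   0.4] tip z 87.7 rot [-3.142e+00 -2.000e-03  1.391e+00] F(drv) [ 7.95 -0.66  2.13] op 0.0003 t 12.45 gf 4.1
contact_force: [1.7, 7.6, 1.9]
drv xy mm [-13.    0.4] tip z 87.7 rot [-3.142e+00 -2.000e-03  1.391e+00] F(drv) [ 7.73 -0.33  1.94] op 0.0006 t 12.62 gf 4.0
```

Scaled: -0.001 m / 0.75 = -0.0013.

```bash
w='from h import *;where()'
python3 -m pendant '{"plan":[[-0.0013,0,0,0,0,0],[0,0,0,0,0,0]]}'|grep contact; python3 -c "$w"
```

```text
contact_force: [3.2, 8.9, 2.3]
drv xy mm [-13.9   0.4] tip z 87.7 rot [-3.141e+00 -2.000e-03  1.390e+00] F(drv) [ 9.31 -1.55  2.3 ] op 0.0002 t 12.78 gf 4.6
```

Scaled: 0.001 m / 0.75 = 0.0013.

```bash
w='from h import *;where()'
python3 -m pendant '{"plan":[[0.0013,0,0,0,0,0],[0.0013,0,0,0,0,0],[0.0013,0,0,0,0,0],[0,0,0,0,0,0],[0,0,0,0,0,0]]}'|grep contact; python3 -c "$w"
```

```text
contact_force: [2.6, 5.7, 1.6]
drv xy mm [-11.3   0.4] tip z 87.7 rot [-3.141e+00 -1.000e-03  1.391e+00] F(drv) [ 6.1  -1.56  1.55] op 0.0004 t 13.2 gf 3.0
```

```bash
w='from h import *;where()'
python3 -m pendant '{"plan":[[-0.0027,0,0,0,0,0],[-0.0027,0,0,0,0,0],[0,0,0,0,0,0],[0,0,0,0,0,0]]}'|grep contact; python3 -c "$w"
python3 -m pendant '{"plan":[[-0.0013,0,0,0,0,0],[0,0,0,0,0,0],[0,0,0,0,0,0]]}'|grep contact; python3 -c "$w"
python3 -m pendant '{"plan":[[-0.0013,0,0,0,0,0],[0,0,0,0,0,0],[0,0,0,0,0,0]]}'|grep contact; python3 -c "$w"
```

```text
contact_force: [3.1, 13.1, 3.1]
drv xy mm [-14.5   0.5] tip z 87.7 rot [-3.141e+00 -3.000e-03  1.390e+00] F(drv) [13.47 -0.7   3.14] op 0.0005 t 13.53 gf 6.1
contact_force: [4.1, 14.2, 2.7]
drv xy mm [-15.1   0.5] tip z 87.7 rot [-3.142 -0.004  1.39 ] F(drv) [14.75 -1.51  2.66] op 0.0004 t 13.78 gf 7.4
contact_force: [4.8, 16.6, 2.6]
drv xy mm [-15.7   0.5] tip z 87.7 rot [-3.142 -0.004  1.39 ] F(drv) [17.18 -1.8   2.61] op 0.0003 t 14.03 gf 8.8
```

Scaled: -0.001 m / 0.75 = -0.0013.

```bash
w='from h import *;where()'
python3 -m pendant '{"plan":[[-0.0013,0,0,0,0,0],[0,0,0,0,0,0],[0,0,0,0,0,0]]}'|grep contact; python3 -c "$w"
```

```text
contact_force: [5.8, 19.3, 3.0]
drv xy mm [-16.3   0.5] tip z 87.7 rot [-3.142 -0.005  1.39 ] F(drv) [20.04 -2.29  3.01] op 0.0005 t 14.28 gf 10.1
```

The force now rises steeply to 20 N, with about 12 N of it from the buffer. That means the catch has been passed, so I back off gently.

Scaled: 0.001 m / 0.75 = 0.0013.

```bash
w='from h import *;where()'
python3 -m pendant '{"plan":[[0.0013,0,0,0,0,0],[0.0013,0,0,0,0,0],[0.0013,0,0,0,0,0],[0.0013,0,0,0,0,0],[0,0,0,0,0,0]]}'|grep contact; python3 -c "$w"
python3 -m pendant '{"plan":[[0.0013,0,0,0,0,0],[0.0013,0,0,0,0,0],[0.0013,0,0,0,0,0],[0,0,0,0,0,0]]}'|grep contact; python3 -c "$w"
python3 -m pendant '{"plan":[[0.0013,0,0,0,0,0],[0.0013,0,0,0,0,0],[0,0,0,0,0,0],[0,0,0,0,0,0]]}'|grep contact; python3 -c "$w"
```

```text
contact_force: [2.7, 8.3, 3.0]
drv xy mm [-13.7   0.5] tip z 87.7 rot [-3.141e+00 -2.000e-03  1.391e+00] F(drv) [ 8.61 -1.23  3.03] op 0.0003 t 14.7 gf 4.6
contact_force: [2.2, 5.8, 1.1]
drv xy mm [-11.3   0.4] tip z 87.7 rot [-3.141e+00 -1.000e-03  1.391e+00] F(drv) [ 6.11 -1.12  1.06] op 0.0007 t 15.03 gf 3.1
contact_force: [0.0, 0.0, 0.7]
drv xy mm [-10.    0.4] tip z 87.6 rot [-3.141  0.     1.391] F(drv) [ 0.02 -0.02  0.69] op 0.0003 t 15.37 gf 0.0
```

The catch holds it. I retreat and go over the syringe.

Scaled: 0.03 m / 0.75 = 0.04, -0.01 m / 0.75 = -0.0133.

```bash
w='from h import *;where()'
python3 -m pendant '{"plan":[[0.0133,0,0,0,0,0],[0.02,0,0,0,0,0],[0.0133,0,-0.0133,0,0,0],[0.0267,-0.004,-0.0267,0,0,0],[0.04,-0.0067,-0.0267,0,0,0],[0.04,-0.0067,0,0,0,0],[0.04,-0.0067,0,0,0,0],[0.04,-0.0067,0,0,0,0]]}' 0.045
python3 -m pendant '{"plan":[[0.04,-0.0067,0,0,0,0],[0.04,-0.0067,0,0,0,0],[0.04,-0.0067,0,0,0,0],[0.04,-0.0067,0,0,0,0],[0.04,-0.0067,0,0,0,0],[0.04,-0.0067,0,0,0,0],[0.0093,-0.0067,0,0,0,0],[0,0,0,0,0,0]]}'
python3 -m pendant '{"plan":[[0,0,0,0,0,0.0668],[0,0,0,0,0,0.0662],[0,0,0,0,0,0.0662],[0,0,0,0,0,0.0662],[0,0,0,0,0,0],[0,0,0,0,0,0]]}'
python3 - <<'E'
from h import *
s=where();print(s["tool_pos"])
t=cam("top")
c=t["image"];h=cv2.cvtColor(c,cv2.COLOR_RGB2HSV);m=cv2.inRange(h,(82,80,30),(100,255,255))
v,u=np.nonzero(m[230:262,310:357]);print(len(u)); q=onz(t,u.mean()+310,v.mean()+230,.101);print("grip drv x",(q[:2]-O)@U)
c=cam("side")["image"]
cv2.imwrite("pics/b_side.png",cv2.resize(c[130:350,270:430],None,fx=3.5,fy=2.7*1.0,interpolation=cv2.INTER_CUBIC)[:,:,::-1])
E
```

```text
time: 16.03
tool_pos: [0.4912, 0.0689, 0.3162]
tool_rot: [3.141, -0.0, 1.39]
contact_force: [0.9, -0.3, -0.5]
opening: 0.0441
grip_force: 0.0
time: 16.7
tool_pos: [0.4895, 0.2596, 0.3154]
tool_rot: [-3.141, 0.0, 1.394]
contact_force: [-0.8, -1.4, 0.5]
opening: 0.0448
grip_force: 0.0
time: 17.2
tool_pos: [0.4906, 0.2564, 0.3157]
tool_rot: [3.142, 0.0, 0.976]
contact_force: [-0.4, -0.2, 0.5]
opening: 0.0443
grip_force: 0.0
drv xy mm [351.5  58.1] tip z 137.7 rot [3.142 0.    0.976] F(drv) [-0.3   0.32  0.45] op 0.0443 t 17.2 gf 0.0
[0.49057125 0.2563818  0.31573503]
48
grip drv x -0.028227228426223914
```

View pics/b_side.png

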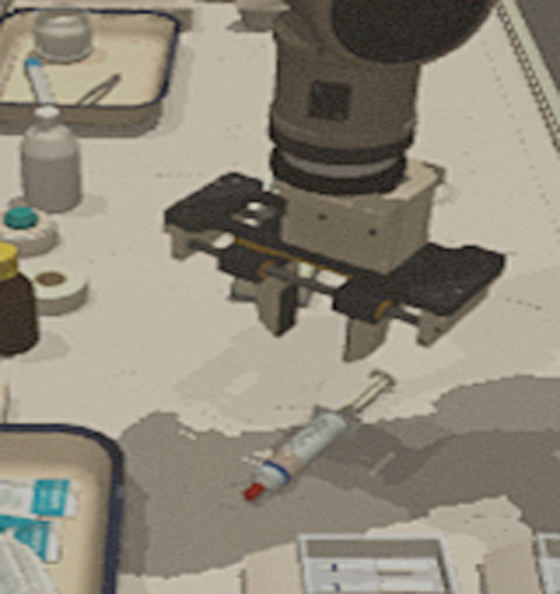

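The view shows the fingers ready above the syringe (red cap at (255,490) in the crop). The pusher is drawn back about 47 mm and held.

Scaled: 0.03 m / 0.75 = 0.04, 0.025 m / 0.75 = 0.0333.

```bash
w='from h import *;where()'
python3 -m pendant '{"plan":[[0.0035,0.0051,0.04,0,0,0],[0,0,0.04,0,0,0],[0,0,0.04,0,0,0],[0,0,0.0333,0,0,0],[0,0,0.016,0,0,0],[0,0,0.0089,0,0,0],[0,0,0,0,0,0]]}'
python3 -m pendant '{"plan":[[0,0,0,0,0,0],[0,0,0,0,0,0],[0,0,0,0,0,0],[0,0,0,0,0,0],[0,0,0,0,0,0],[0,0,0,0,0,0]]}' 0.0 15; python3 -c "$w"
```

```text
time: 17.88
tool_pos: [0.4948, 0.257, 0.1807]
tool_rot: [-3.14, 0.002, 0.975]
contact_force: [-0.3, 0.1, -0.4]
opening: 0.045
grip_force: 0.0
time: 18.38
tool_pos: [0.4955, 0.2575, 0.183]
tool_rot: [3.14, -0.002, 0.974]
contact_force: [-0.3, -0.8, 5.7]
opening: 0.0215
grip_force: 15.0
drv xy mm [353.4  53.5] tip z 5.0 rot [ 3.14e+00 -2.00e-03  9.74e-01] F(drv) [-0.8   0.15  5.75] op 0.0215 t 18.38 gf 15.0
```

Scaled: -0.035 m / 0.75 = -0.0467, -0.03 m / 0.75 = -0.04, -0.106 rad / 1.5708 = -0.0675.

```bash
w='from h import *;where()'
python3 -m pendant '{"plan":[[0,0,-0.0133,0,0,0],[0,0,-0.04,0,0,0],[0,0,-0.0467,0,0,0],[0,0,-0.0467,0,0,-0.0637],[0,0,0,0,0,-0.0675],[0,0,0,0,0,-0.0675],[0,0,0,0,0,-0.0668],[0,0,0,0,0,0]]}'
python3 -m pendant '{"plan":[[-0.04,0.0093,0,0,0,0],[-0.04,0.0093,0,0,0,0],[-0.04,0.0093,0,0,0,0],[-0.04,0.0093,0,0,0,0],[-0.04,0.0093,0,0,0,0],[-0.04,0.0093,0,0,0,0],[-0.04,0.0093,0,0,0,0],[-0.04,0.006,0,0,0,0]]}'
python3 -m pendant '{"plan":[[-0.0067,0,0,0,0,0],[0,0,0,0,0,0],[0,0,0,0,0,0],[0,0,0,0,0,0]]}'
python3 - <<'E'
from h import *
s=where();print(s["tool_pos"])
a=cam("top");b=cam("side");cv2.imwrite("a.png",a["image"]);
A=cv2.resize(a["image"][205:270,260:390],None,fx=6,fy=6,interpolation=cv2.INTER_CUBIC)
np.save("topg.npy",a["image"]);np.save("sideg.npy",b["image"])
B=cv2.resize(b["image"][150:250,310:400],None,fx=6,fy=6,interpolation=cv2.INTER_CUBIC)
cv2.imwrite("pics/g1.png",A[:,:,::-1]);cv2.imwrite("pics/g2.png",B[:,:,::-1])
E
```

```text
time: 19.05
tool_pos: [0.4949, 0.2573, 0.2928]
tool_rot: [3.141, -0.0, 1.395]
contact_force: [-0.1, -0.7, -0.1]
opening: 0.0213
grip_force: 14.9
time: 19.72
tool_pos: [0.5048, 0.0101, 0.2923]
tool_rot: [3.141, -0.0, 1.387]
contact_force: [0.4, 0.5, -1.1]
opening: 0.0213
grip_force: 14.9
time: 20.05
tool_pos: [0.5039, 0.0077, 0.292]
tool_rot: [-3.141, -0.0, 1.391]
contact_force: [-0.4, -0.3, -1.3]
opening: 0.0213
grip_force: 14.9
drv xy mm [109.2   0.6] tip z 114.0 rot [-3.141 -0.     1.391] F(drv) [-0.41  0.34 -1.34] op 0.0213 t 20.05 gf 14.9
[0.50385576 0.00771695 0.29204702]
```

View pics/g2.png

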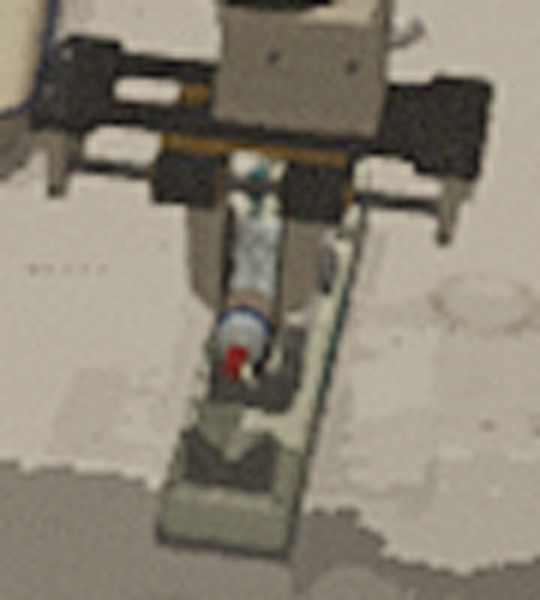

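The cap is at crop (236,360), pointing away from the pusher, and the axis is in line with the V saddles. I check the cap numerically.

```bash
python3 - <<'E'
from h import *
C={n:cam(n) for n in("top","side")}
def red(im,box):
    h=cv2.cvtColor(im,cv2.COLOR_RGB2HSV).astype(int);m=((h[...,0]<5)|(h[...,0]>168))&(h[...,1]>95)&(h[...,2]>50)
    x0,y0,x1,y1=box; v,u=np.nonzero(m[y0:y1,x0:x1]);return u.mean()+x0,v.mean()+y0,len(u)
for tag,z,files,boxes,ref,yaw in(("start",.011,("top0.npy","side0.npy"),((195,225,215,245),(335,300,350,320)),(.4955,.2575),.974),("now",.120,("topg.npy","sideg.npy"),((262,210,300,250),(335,195,365,225)),(.5039,.0077),1.391)):
    for n,f,b in zip(("top","side"),files,boxes):
        r=red(np.load(f),b);p=onz(C[n],r[0],r[1],z);d=p[:2]-ref;a=np.array([np.cos(yaw),np.sin(yaw)])
        e=p[:2]-O
        print(tag,n,np.round(r,1),p.round(4),"rel tool",round(d@a,4),round(d@[-a[1],a[0]],4),"drv",np.round([e@U,e@V],4))
E
```

```text
start top [202.8 233.8   6. ] [0.5253 0.3019 0.011 ] rel tool 0.0535 0.0003 drv [0.4024 0.032 ]
start side [342.2 311.2  24. ] [0.5253 0.2996 0.011 ] rel tool 0.0516 -0.001 drv [0.4002 0.0317]
now top [nan nan  0.] [nan nan nan] rel tool nan nan drv [nan nan]
now side [348.5 209.8  13. ] [0.512 0.06  0.12 ] rel tool 0.0529 0.0013 drv [0.162  0.0019]<stdin>:5: RuntimeWarning: Mean of empty slice.
  ret = ret.dtype.type(ret / rcount)
```

The rows are not in the units I measure in: shifts go in shares of 75 cm and turns go in shares of pi/2 rad. I convert before sending: 0.015 m / 0.75 = 0.02, 0.008 m / 0.75 = 0.0107.

```bash
w='from h import *;where()'
python3 -m pendant '{"plan":[[0.0007,0.0008,0.02,0,0,0],[0,0,0.02,0,0,0],[0,0,0.0107,0,0,0],[0,0,0,0,0,0],[0,0,0,0,0,0]]}'|grep contact; python3 -c "$w"
python3 -m pendant '{"plan":[[0,0,0.0053,0,0,0],[0,0,0.0053,0,0,0],[0,0,0,0,0,0],[0,0,0,0,0,0]]}'|grep contact; python3 -c "$w"
python3 -m pendant '{"plan":[[0,0,0.0053,0,0,0],[0,0,0.004,0,0,0],[0,0,0,0,0,0],[0,0,0,0,0,0]]}'|grep contact; python3 -c "$w"
```

```text
contact_force: [-0.4, -0.8, -0.6]
drv xy mm [109.   -0.2] tip z 75.9 rot [-3.141 -0.     1.391] F(drv) [-0.86  0.24 -0.64] op 0.0211 t 20.67 gf 14.9
contact_force: [0.1, -0.4, -0.7]
drv xy mm [108.7  -0.2] tip z 68.0 rot [-3.142 -0.     1.391] F(drv) [-0.4  -0.18 -0.75] op 0.0217 t 21.0 gf 14.9
contact_force: [0.5, 0.2, -0.6]
drv xy mm [108.7  -0.2] tip z 60.8 rot [-3.141 -0.     1.391] F(drv) [ 0.33 -0.46 -0.64] op 0.0214 t 21.33 gf 14.9
```

Scaled: 0.002 m / 0.75 = 0.0027, 0.001 m / 0.75 = 0.0013.

```bash
w='from h import *;where()'
python3 -m pendant '{"plan":[[0,0,0.0027,0,0,0],[0,0,0.0027,0,0,0],[0,0,0.0013,0,0,0],[0,0,0,0,0,0],[0,0,0,0,0,0]]}'|grep contact; python3 -c "$w"
python3 -m pendant '{"plan":[[0,0,0.0013,0,0,0],[0,0,0.0013,0,0,0],[0,0,0.0013,0,0,0],[0,0,0,0,0,0],[0,0,0,0,0,0]]}'|grep contact; python3 -c "$w"
```

```text
contact_force: [-0.4, -0.9, -0.3]
drv xy mm [108.7  -0.3] tip z 55.9 rot [-3.141 -0.     1.391] F(drv) [-0.98  0.24 -0.32] op 0.0216 t 21.75 gf 14.9
contact_force: [2.3, -0.1, 1.4]
drv xy mm [108.7  -0.6] tip z 53.3 rot [ 3.14  -0.     1.391] F(drv) [ 0.32 -2.28  1.35] op 0.0213 t 22.17 gf 14.9
```

```bash
w='from h import *;where()'
python3 -m pendant '{"plan":[[0,0.0013,0,0,0,0],[0,0,0.0013,0,0,0],[0,0,0,0,0,0],[0,0,0,0,0,0]]}'|grep contact; python3 -c "$w"
python3 -m pendant '{"plan":[[0,0.0007,0.0013,0,0,0],[0,0,0,0,0,0],[0,0,0,0,0,0]]}'|grep contact; python3 -c "$w"
```

```text
contact_force: [1.2, 0.2, 4.3]
drv xy mm [108.7  -1.5] tip z 52.3 rot [ 3.141 -0.     1.391] F(drv) [ 0.41 -1.14  4.29] op 0.0212 t 22.5 gf 14.9
contact_force: [-0.1, 0.3, 9.9]
drv xy mm [108.8  -2. ] tip z 51.8 rot [ 3.14 -0.    1.39] F(drv) [0.22 0.17 9.91] op 0.0213 t 22.75 gf 15.0
```

Seated, with 10 N vertical and no lateral force. I open and lift.

Scaled: -0.0005 m / 0.75 = -0.0007.

```bash
python3 -m pendant '{"plan":[[0,0,-0.0007,0,0,0],[0,0,0,0,0,0],[0,0,0,0,0,0],[0,0,0,0,0,0],[0,0,0,0,0,0]]}' 0.045
python3 -m pendant '{"plan":[[0,0,-0.0133,0,0,0],[0,0,-0.0267,0,0,0],[0,0,-0.04,0,0,0],[0,0,-0.04,0,0,0],[0,0,-0.04,0,0,0],[0,-0.0267,-0.04,0,0,0],[0,-0.04,0,0,0,0],[0,-0.04,0,0,0,0]]}'
python3 - <<'E'
from h import *
where()
b=cam("side")["image"]
B=cv2.resize(b[150:250,310:400],None,fx=6,fy=6,interpolation=cv2.INTER_CUBIC)
a=cam("top")["image"];A=cv2.resize(a[215:275,275:385],None,fx=7,fy=7,interpolation=cv2.INTER_CUBIC)
cv2.imwrite("pics/p1.png",B[:,:,::-1]);cv2.imwrite("pics/p2.png",A[:,:,::-1])
E
```

```text
time: 23.17
tool_pos: [0.506, 0.0068, 0.2292]
tool_rot: [-3.141, -0.0, 1.391]
contact_force: [0.8, -0.4, 0.6]
opening: 0.044
grip_force: 0.0
time: 23.83
tool_pos: [0.4268, 0.0212, 0.3817]
tool_rot: [3.137, -0.0, 1.391]
contact_force: [-0.4, -1.1, -0.6]
opening: 0.0449
grip_force: 0.0
drv xy mm [108.6  78.8] tip z 203.7 rot [ 3.137 -0.     1.391] F(drv) [-1.15  0.17 -0.6 ] op 0.0449 t 23.83 gf 0.0
```

View pics/p1.png

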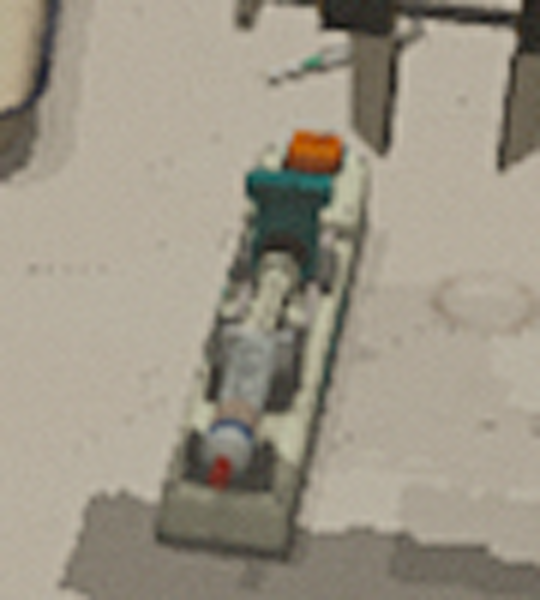

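The syringe lies seated in the cradle (cap at (220,470) in the crop), with the pusher cocked and its plunger gap in front of it. Next is the key.

Scaled: -0.03 m / 0.75 = -0.04, 0.01 m / 0.75 = 0.0133.

```bash
w='from h import *;where()'
python3 -m pendant '{"plan":[[-0.04,0.0133,0,0,0,0],[-0.04,0.0133,0,0,0,0],[-0.04,0.0133,0,0,0,0],[-0.04,0.0133,0,0,0,0],[-0.04,0.0133,0,0,0,0],[-0.04,0.0133,0,0,0,0],[-0.04,0.0133,0,0,0,0],[-0.04,0.0133,0,0,0,0]]}' 0 20 |grep time
python3 -m pendant '{"plan":[[-0.0048,0,0.0267,0,0,0],[0,0,0.04,0,0,0],[0,0,0.04,0,0,0],[0,0,0.04,0,0,0],[0,0,0.0227,0,0,0],[0,0,0,0,0,0],[0,0,0,0,0,0]]}' |grep time; python3 -c "$w"
```

```text
time: 24.6
time: 25.18
drv xy mm [-135.1   -2. ] tip z 74.4 rot [-3.140e+00 -1.000e-03  1.391e+00] F(drv) [-1.88  0.45  0.36] op 0.0004 t 25.18 gf 0.0
```

```bash
w='from h import *;where()'
python3 -m pendant '{"plan":[[0,0,0.008,0,0,0],[0,0,0.008,0,0,0],[0,0,0.004,0,0,0],[0,0,0.004,0,0,0],[0,0,0.0027,0,0,0],[0,0,0,0,0,0]]}' |grep time; python3 -c "$w"
python3 -m pendant '{"plan":[[0,0,0.0027,0,0,0],[0,0,0.0027,0,0,0],[0,0,0.0013,0,0,0],[0,0,0,0,0,0],[0,0,0,0,0,0],[0,0,0,0,0,0]]}' |grep time; python3 -c "$w"
python3 - <<'E'
from h import *
t=cam("top");h=cv2.cvtColor(t["image"],cv2.COLOR_RGB2HSV);m=cv2.inRange(h,(82,80,30),(100,255,255))
v,u=np.nonzero(m[225:262,305:355]);q=onz(t,u.mean()+305,v.mean()+225,.101);print(len(u),"grip drv x",(q[:2]-O)@U)
E
```

```text
time: 25.68
drv xy mm [-136.1   -2.2] tip z 55.9 rot [3.139e+00 3.000e-03 1.391e+00] F(drv) [-5.33  2.26  6.28] op 0.0005 t 25.68 gf 3.1
time: 26.18
drv xy mm [-135.8   -2.5] tip z 50.9 rot [3.138e+00 3.000e-03 1.391e+00] F(drv) [-5.06  0.53  5.95] op 0.0004 t 26.18 gf 2.7
44 grip drv x -0.00805265534164657
```

The pusher ran forward to about 27 mm. I lift off and verify.

Scaled: -0.03 m / 0.75 = -0.04, -0.02 m / 0.75 = -0.0267.

```bash
w='from h import *;where()'
python3 -m pendant '{"plan":[[0,0,-0.0067,0,0,0],[0,0,-0.0133,0,0,0],[0,0,-0.04,0,0,0],[0,0,-0.04,0,0,0],[0,0,-0.04,0,0,0],[0,0,-0.0267,0,0,0],[0,0,0,0,0,0],[0,0,0,0,0,0]]}'|grep time; python3 -c "$w"
python3 - <<'E'
from h import *
t=cam("top");h=cv2.cvtColor(t["image"],cv2.COLOR_RGB2HSV);m=cv2.inRange(h,(82,80,30),(100,255,255))
v,u=np.nonzero(m[225:262,305:355]);q=onz(t,u.mean()+305,v.mean()+225,.101);print(len(u),"grip drv x",(q[:2]-O)@U)
b=cam("side")["image"];cv2.imwrite("pics/z.png",cv2.resize(b[150:250,310:400],None,fx=6,fy=6,interpolation=cv2.INTER_CUBIC)[:,:,::-1])
E
```

```text
time: 26.9
drv xy mm [-134.6   -1.6] tip z 175.9 rot [3.139e+00 1.000e-03 1.391e+00] F(drv) [ 0.15  0.21 -0.09] op 0.0005 t 26.9 gf 0.0
46 grip drv x -0.007673318560510494
```

View pics/z.png

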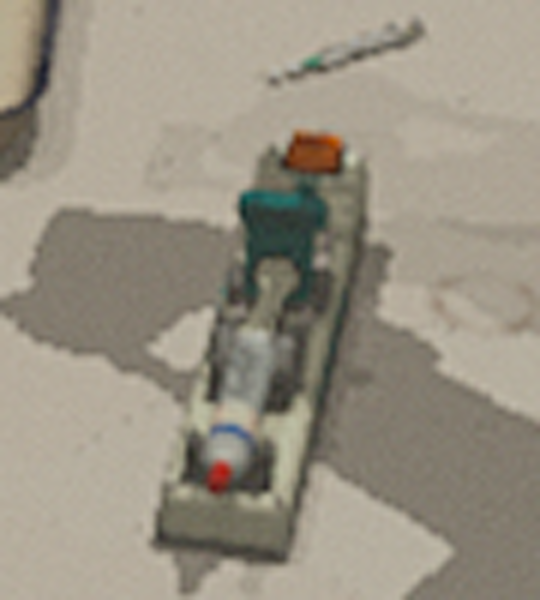

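The picture shows the pusher bearing on the thumb plate (crop (275,270)), the syringe seated and the arm clear.

```bash
python3 -c "
from cell import robot
print(robot.hand_in())"
```

```text
the job is handed in; nothing more can be done
None
```

The syringe is seated in the driver with the pusher let go and bearing on its plunger (drawn back about 27 mm by camera), and I handed the job in at about 27 s; no verdict was returned.

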